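# Clip the wash basket onto the tank rim

### The arm

A 7-joint arm with a two-finger parallel gripper is mounted at the origin on the work surface. World frame = base frame: x ahead of the robot, y to its left, z up, the work surface at z = 0. Lengths are in m, angles in degrees, forces in N, time in s.
With the tool pointing down it reaches from about 0.425 to 0.875 m from the base axis. Payload 4.7 kg.
Tool frame: the origin (TCP) lies between the finger pads; the fingertips stand env.finger_overhang ahead of it and the grasp point (between the pads) lies 5 mm behind it (env.finger_overhang is the distance from the TCP to the fingertips, in m); z points along the fingers, y is the line along which they close (so a half turn about z gives the same grasp; the last joint's range is limited). The gripper opens to 87 mm and grips with 3 to 60 N. Pads are 19 mm wide; open, the fingers measure 117 mm over their backs; the gripper's body (75 mm by 190 mm) begins 51 mm behind the grasp point.
Start: joints at [-65.254, 18.392, -4.016, 83.108, 1.295, 78.541, -3.26], TCP at [0.264, 0.594, 0.237] pointing down, gripper open.
Joint ranges: [-163.93, 163.93], [-17.29, 119.83], [-79.2, 71.16], [3.27, 140.29], [-89.18, 269.18], [5.43, 117.66], [-154.24, 154.24]. Speed limits (degrees/s): [147.25, 147.25, 180, 180, 180, 180, 180].

### API

Orientations are given as [roll, pitch, yaw] about the fixed x, y, z axes, in that order (R = Rz(yaw) Ry(pitch) Rx(roll)).
In Python, from cell import telemetry, eyes, env, models gives the robot as it stands. The module is installed in compiled form; this text tells all that it offers.
- The arm moves only by the tool drive_tool, never from a script. Its arguments are lists of equal length, an entry for each row: "angular": the turn, a rotation vector about the tool's x, y, z in rad, a list of three; "delta_pos": the shift along the tool's x, y, z in cm, a list of three; "gripper": the finger opening in cm, from 0 to 8.7. A call has 1 to 20 rows; each row shifts and turns the commanded pose from where the row before left it, along the tool's axes as they then stand; what a row does not reach is not made up. A row lasts 1/10 s, in which the tool goes at most 50 mm and 8.59 degrees, less where a joint would pass 70% of its speed; a pose out of reach is approached as far as the arm can. A call with a gripper value outside its range is refused whole. The fingers move at their own pace and stop on an object; "squeeze" is the grip in N (left out, the last holds). Time passes only in rows, so rows that do not move let the fingers close. It gives the time, the measured TCP pose, the force, the opening and the grip force at its end, in the units of the state.
- telemetry.get_obs(): the state, without advancing time (a new reading comes with each control period).
- eyes.read_camera(name): name is "scene" or "top"; returns a dict with "pixels" (400x640x3 uint8, red, green, blue), "mtx" (3x3 intrinsics, pixels), "origin" and "orientation" of the camera in the world. Camera axes: x right, y down, z forward; pixel columns grow to the right and rows downward; lengths in m; the calibration is good to about 2 mm. A picture is of the moment at which its call begins. There is no depth.
- env.sign_off(): hands the job in; it is judged then, once.
Trained networks look in a picture, given as the dict that the camera call returned (one of the last four; its "shot" number tells which), for a name from the list of things; names that differ only in an ending like _2 or _b are one class to them, and where a whole thing is asked for, a point or a joint stands for the part that bears it (a point fixed in the world has none). Each returns a list of dicts, best first, with "p" (0 to 1); they miss things now and then, are a little off and sometimes report something else, mostly with a low value. They report only what shows in the picture. A call takes as long as a camera call. They do not tell look-alikes from the thing itself.
- models.search_frame(picture, target): "centre" ([column, row] in pixels, amid what is visible of it).
- models.cut_out(picture, target): "pixels" (400x640 bool, what is visible of it) and "centre" ([column, row] in pixels, amid what is visible of it).
The state is a dict: "time_s": time; "qpos": joint angles; "joint_velocities": joint speeds; "effort": joint torques, N m; "tool_pos": TCP position; "tool_rot": TCP orientation; "force": force on the tool from outside, world axes, zero at the start; "wrist_torque": the same for the moment, N m; "grip_width": finger opening in m; "grasp_force": force on a finger pad.
Only numpy, scipy, OpenCV 4.12 (cv2) and the standard library are available. Lean on these libraries where they do the work, as an engineer would, in place of code of your own. Each camera call takes 0.05 s, during which the arm holds its last target. There are 200 camera calls.

### The job

Take the wash basket with the orange grip, keeping it upright so that the small metal part stays in it, and hang it by its spring-clip hook over the front rim of the wash tank, basket inside the tank and clear of the corners. Press it down until the hook is fully home on the rim so that it cannot work loose when the tank shakes, but never bear on the tank harder than about a kilo and a half, because it rides on soft springs. Leave the blue-gripped basket and everything else on the bench alone.

Things in the scene. Friction and masses are not known exactly. Their poses are not given: they have to be found in the camera images.
- basket_grip (a point): Centre of the orange grip of the steel wash basket, a block 14 (x) x 26 (y) x 50 (z) mm at the top of a strap, centre 125 mm above the basket's underside. Basket axes: z up, +x from the strap towards the cup; the hook is on the -x side. Best gripped from above across its 14 mm (fingers closing along x). Below it the strap is 22 mm wide (y), 4 mm thick (x).
- basket_hook (a point): Seat of the hook, where the wall's top edge sits when home: underside of the bridge, 45 mm below the grip centre, 4.5 mm to its -x side, same axes. The slot opens downward between the flat strap (2.5 mm to +x) and a sprung brass leaf (to -x, 47 mm long, hinged at the bridge). At its waist, 23 mm down, leaf and strap stand 3 mm apart; at the leaf's flared tip, 44 mm down, 11 mm.
- basket: The orange-gripped wash basket, about 0.25 kg, standing on its flat bottom; origin at the centre of the cup's underside, axes as for its grip. The open cup is 56 (x) x 60 (y) x 46 (z) mm; the grip centre is 30 mm on the -x side of the origin, 125 mm up. The brass leaf of its hook has to be pushed onto the tank wall with about 5 to 11 N all the way down, most as the waist passes the edge; the basket's weight alone will not do it.
- rim_front (a point): Middle of the top edge of the tank's front wall (the 260 mm long side nearest the robot), about 163 mm above the table. The open, empty plastic tank is 170 (x) x 260 (y) x 95 (z) mm outside, walls 5 mm thick with rounded tops. Axes: x from the front wall into the tank (x = 0 is the middle of the wall's thickness), y along the rim, z up.
- tank: The tank; origin at the centre of its underside, axes as rim_front. Four soft coil springs at its ends carry it on the grey motor base: it sinks about 1 mm for each 1 N of downward push (up to 20 mm) and springs back; it does not give sideways. An overflow pipe 80 mm high stands in the far right corner inside.
- dot_center (a point): Centre of the small round aluminium part, 26 mm diameter, 18 mm high, 30 g, lying loose in the orange-gripped basket.
- spare: A second basket of the same shape with a blue grip; origin at the centre of its cup's underside. To be left alone.
- piece_bar: Bystander: aluminium channel piece 120 x 28 x 35 mm; origin at its underside.
- piece_box: Bystander: square aluminium channel piece 60 x 60 x 35 mm; origin at its underside.
- tub: Bystander: closed black paint tub, 84 mm diameter, 85 mm high; origin at its underside.
- brush: Bystander: paint brush lying on the bench, 200 mm long.
- tape: Bystander: roll of tape lying flat, 100 mm diameter, 25 mm high.
- cleaner: Bystander: white cleaner bottle, 70 mm diameter, 190 mm high; origin at its underside.
Not all that is in view belongs to the job. Leave any purple look-alike of the basket alone.

How it is judged (in metres and radians):
On the way:
1. the basket is lifted clear of the bench (height (world z) of basket_grip above 0.2 m), for 0.1 s.
At the end, for the whole second after the job is handed in: The orange-gripped basket hangs inside the tank by its hook on the front rim: hook seat no more than 1.5 mm above the rim's top and within 4 mm of the wall's middle, no more than 95 mm from the middle of the rim, basket within 0.12 rad of upright, at rest, with the round part still in it (z of basket_hook in the frame of rim_front between -0.003 and 0.0015 m and x of basket_hook in the frame of rim_front between -0.004 and 0.004 m and y of basket_hook in the frame of rim_front between -0.095 and 0.095 m and x of basket in the frame of rim_front above 0.015 m and angle between basket_grip's own z axis and vertical below 0.12 rad and linear speed of basket below 0.02 m/s and distance between dot_center and basket below 0.04 m); the robot touches nothing.
It fails at once if the tank is pressed down more than 16 mm on its springs (a push of about 16 N) (distance of rim_front from where it was at the start of the episode above 0.016 m).
It fails at once if the basket is jammed or knocked against the tank, all contact forces between them (the spring clip's squeeze on both sides of the wall, some 20 N, included) over 50 N (contact force between basket and tank above 50 N).
It fails at once if the basket is tipped by more than about 35 degrees (angle between basket_grip's own z axis and vertical above 0.6 rad).
It fails at once if the blue-gripped basket is moved (distance of spare from where it was at the start of the episode above 0.015 m).
It fails at once if a bystander on the bench is moved (distance of any of piece_bar, piece_box, tub, brush, tape, cleaner from where it was at the start of the episode above 0.02 m).
It also fails if it takes over 56 s, if anything falls off the work surface, if the arm or the gripper's body presses on something with over 40 N, if the wrist force passes 120 N, or if a joint passes its speed limit or range.

## Working session

There is one attempt and no reset: what is moved stays moved. The work goes in short steps, Python scripts to look and compute and a tool call to move; the robot and the scene stay as the last step left them, time stands still between calls to the robot, and variables do not carry over. Pictures are saved under pics/ and viewed, at most 10 in all, crops included, and the job is handed in when it is done.

Besides the shell and the picture viewer there is one more tool, called after "Emit:" in YAML: its name, and indented under it one key for each argument. drive_tool: Moves the arm, as the interface text tells. Its arguments: {"type":"object","properties":{"angular":{"type":"array","items":{"type":"array","items":{"type":"number"}}},"delta_pos":{"type":"array","items":{"type":"array","items":{"type":"number"}}},"gripper":{"type":"array","items":{"type":"number"}},"squeeze":{"type":"number"}},"required":["angular","delta_pos","gripper"]}

```bash
mkdir -p pics
cat > h.py <<'E'
import numpy as np, cv2
from scipy.spatial.transform import Rotation as R
from cell import telemetry, eyes, env, models
def rot(p):
    o=np.asarray(p["orientation"],float)
    if o.shape==(3,3): return o
    if o.size==4: raise SystemExit("quat %s"%o)
    return R.from_euler('xyz',o,degrees=True).as_matrix()
def ray(p,uv):
    d=rot(p)@np.linalg.solve(np.array(p["mtx"]),[uv[0],uv[1],1.]); return np.array(p["origin"]),d/np.linalg.norm(d)
def onz(p,uv,z):
    o,d=ray(p,uv); return o+d*(z-o[2])/d[2]
def proj(p,X):
    c=rot(p).T@(np.asarray(X,float)-p["origin"]); q=np.array(p["mtx"])@c; return q[:2]/q[2]
def tri(pa,ua,pb,ub):
    A=np.zeros((3,3));b=np.zeros(3)
    for p,u in((pa,ua),(pb,ub)):
        o,d=ray(p,u);M=np.eye(3)-np.outer(d,d);A+=M;b+=M@o
    return np.linalg.solve(A,b)
def save(p,n,crop=None,s=1):
    im=p["pixels"][...,::-1]
    if crop: im=im[crop[1]:crop[3],crop[0]:crop[2]]
    cv2.imwrite("pics/"+n,cv2.resize(im,None,fx=s,fy=s,interpolation=cv2.INTER_CUBIC))
E
python3 - <<'E'
from h import *
np.set_printoptions(precision=4,suppress=True)
a=eyes.read_camera("scene");b=eyes.read_camera("top")
for n,p in(("scene",a),("top",b)):
    print(n,p["origin"],p["orientation"],p["mtx"][0]); save(p,n+"0.png")
    for t in["basket_grip","basket_hook","rim_front","tank","basket","dot_center","spare","tub","cleaner"]:
        print(t,[(np.round(r["centre"],1).tolist(),round(r["p"],2)) for r in models.search_frame(p,t)[:4]])
s=telemetry.get_obs();print(s,env.finger_overhang)
E
```

```text
scene [ 1.2255 -0.5668  0.943 ] [-133.0804    1.1588   49.3374] [376.9942   0.     318.4965]
basket_grip [([251.5, 211.6], 0.97), ([372.5, 178.5], 0.7)]
basket_hook [([250.6, 209.7], 0.67), ([372.8, 173.4], 0.66)]
rim_front [([287.7, 250.5], 0.57)]
tank [([285.0, 252.5], 0.93)]
basket [([372.2, 174.6], 0.8), ([249.7, 208.0], 0.64)]
dot_center []
spare [([342.1, 188.3], 0.92)]
tub [([416.6, 155.0], 0.56), ([286.7, 252.1], 0.33)]
cleaner [([134.0, 312.7], 0.84), ([373.2, 174.4], 0.67)]
top [ 0.4232 -0.02    1.4249] [-174.7667    0.7409  -90.1448] [415.7296   0.     319.2692]
basket_grip [([225.4, 212.1], 0.85), ([362.6, 259.6], 0.57)]
basket_hook [([225.7, 211.6], 0.66), ([363.3, 258.3], 0.55)]
rim_front [([380.1, 170.9], 0.59), ([243.0, 155.1], 0.5)]
tank [([377.8, 165.3], 0.62)]
basket [([227.0, 210.1], 0.68), ([361.4, 258.5], 0.65)]
dot_center [([231.3, 206.9], 0.39)]
spare [([266.7, 215.1], 0.84)]
tub [([157.9, 214.3], 0.82)]
cleaner [([500.5, 206.9], 0.77)]
{'time_s': 1.0, 'qpos': array([-65.2552,  18.3912,  -4.0158,  83.1079,   1.2948,  78.5407,
        -3.2617]), 'joint_velocities': array([ 0.1332,  0.0649, -0.0051, -0.0501, -0.0034,  0.0571,  0.0901]), 'effort': array([ -0.0003, -49.1125,  -0.4036, -31.2768,  -0.0639,   0.034 ,
         0.    ]), 'tool_pos': array([0.2638, 0.5941, 0.2366]), 'tool_rot': array([179.9947,   0.0027, 156.062 ]), 'force': array([-0.1236,  0.1442, -0.8741]), 'wrist_torque': array([-0.026 , -0.0363, -0.0205]), 'grasp_force': 0.0, 'grip_width': 0.08716125177227728} 0.014
```

View pics/scene0.png

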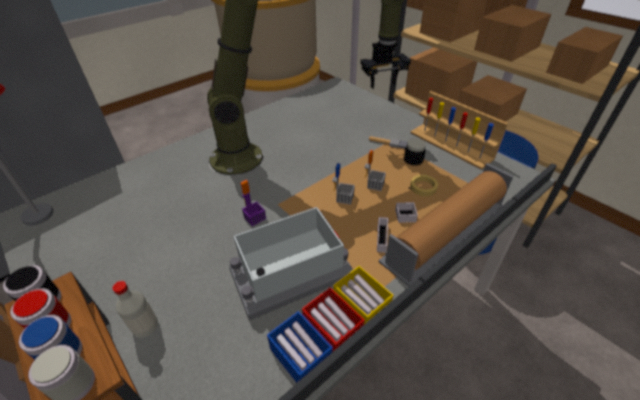

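View pics/top0.png

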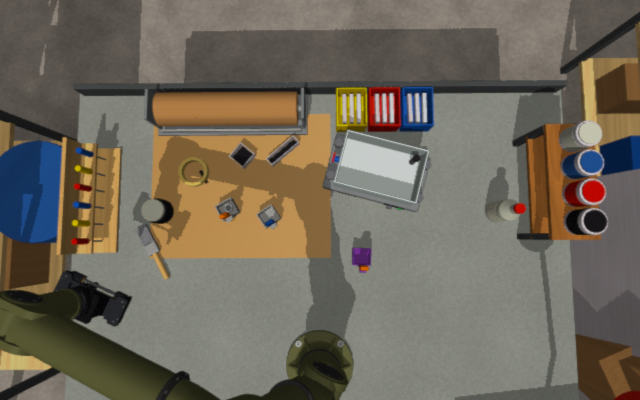

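The orange-gripped basket is at about (227,210) in the top view and (372,175) in the scene view. The blue spare is at (268,215) and (345,190). The purple look-alike is at (362,259) and (252,205). The tank is around (378,168) in the top view, turned slightly. I need closer crops for yaw and rim corners.

Run:
```python
from h import *
np.set_printoptions(precision=4,suppress=True)
a=eyes.read_camera("scene");b=eyes.read_camera("top")
def crop(p,x,y,w,h,s): return cv2.resize(p["pixels"][y:y+h,x:x+w,::-1],(w*s,h*s),interpolation=cv2.INTER_CUBIC)
m=np.zeros((600,800,3),np.uint8)
c=crop(b,205,190,80,45,5);m[:225,:400]=c
c=crop(a,330,145,66,62,6)[:,:396];m[:372,400:796]=c
c=crop(b,320,125,115,90,3);m[225:495,:345]=c
c=crop(a,225,205,130,75,3);m[372:597,400:790]=c
cv2.imwrite("pics/m1.png",m)
def mask(p,lo,hi,box):
    h=cv2.cvtColor(p["pixels"],cv2.COLOR_RGB2HSV); k=cv2.inRange(h,lo,hi)>0; z=np.zeros_like(k);x0,y0,x1,y1=box;z[y0:y1,x0:x1]=1;return k&z
ka=mask(a,(3,150,100),(18,255,255),(360,140,385,175)); kb=mask(b,(3,190,100),(13,255,255),(210,195,245,225))
for k in(ka,kb):
    y,x=np.nonzero(k);print(len(x),x.mean(),y.mean(),x.min(),x.max(),y.min(),y.max())
ua=np.argwhere(ka).mean(0)[::-1];ub=np.argwhere(kb).mean(0)[::-1]
print("grip tri",tri(a,ua,b,ub),"z.125",onz(a,ua,.125),onz(b,ub,.125))
for t in("basket","spare","tank","rim_front"):
  for n,p in(("s",a),("t",b)):
    for r in models.cut_out(p,t)[:2]:
        y,x=np.nonzero(r["pixels"]);print(t,n,round(r["p"],2),np.round(r["centre"],1),len(x),x.min(),x.max(),y.min(),y.max())
        q=cv2.minAreaRect(np.c_[x,y].astype(np.float32));print(q)
print(a["mtx"],b["mtx"])
```

```text
61 370.1803278688525 157.8360655737705 365 373 151 174
24 224.20833333333334 215.41666666666666 221 227 213 218
grip tri [0.4872 0.2961 0.1174] z.125 [0.4937 0.2874 0.125 ] [0.4873 0.2949 0.125 ]
basket s 0.8 [248.4 208.2] 563 241 265 181 225
((248.1475830078125, 203.7225341796875), (43.77568817138672, 20.455307006835938), 60.01836013793945)
basket s 0.67 [370.6 172.8] 481 364 385 150 190
((374.2960205078125, 170.1279754638672), (41.143653869628906, 20.035171508789062), 79.69515228271484)
basket t 0.61 [361.  259.9] 415 352 371 247 272
((361.5, 259.5), (25.0, 19.0), 90.0)
basket t 0.54 [226.5 210.2] 372 215 240 198 222
((228.00003051757812, 210.50001525878906), (22.360679626464844, 21.0190372467041), 63.43495178222656)
spare s 0.84 [337.2 188.4] 492 332 355 164 203
((343.5, 183.5), (40.79215621948242, 21.57277488708496), 78.69007110595703)
spare s 0.3 [390.8 141.2] 237 369 406 137 148
((387.3692626953125, 142.04615783691406), (37.70655822753906, 8.434361457824707), 7.125016689300537)
spare t 0.88 [270.3 217.1] 377 258 280 205 229
((269.939208984375, 217.61485290527344), (21.622060775
[... 287 characters left out ...]
98.96671295166016, 58.42631149291992), 14.444034576416016)
rim_front s 0.87 [286.7 252.3] 6932 229 348 208 301
((286.490966796875, 252.80996704101562), (69.91252899169922, 114.88639068603516), 68.83873748779297)
rim_front s 0.47 [389.2 144.7] 220 369 405 137 147
((386.9154052734375, 142.1769256591797), (36.590248107910156, 8.310327529907227), 7.125016689300537)
rim_front t 0.57 [379.6 166.7] 5244 326 431 130 205
((379.5582580566406, 167.04513549804688), (100.16963195800781, 59.30815505981445), 14.574214935302734)
[[376.9942   0.     318.4965]
 [  0.     376.9942 203.1641]
 [  0.       0.       1.    ]] [[415.7296   0.     319.2692]
 [  0.     415.7296 197.6182]
 [  0.       0.       1.    ]]
```

View pics/m1.png

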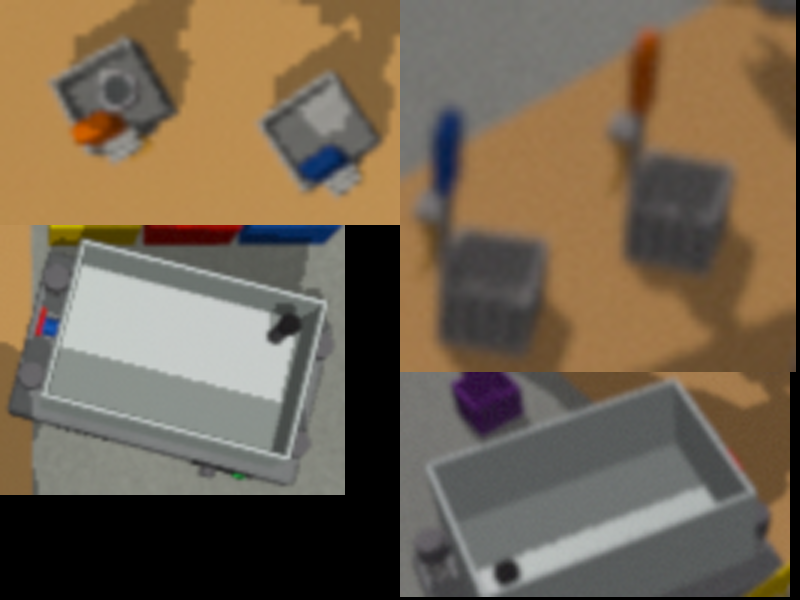

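Top mosaic: the orange basket's cup corners are at about (215.4,206.6), (230.6,197.6), (240.6,212) and (225,220.4), with its strap on the lower-right side. The tank's outer rim corners are at about (347,130), (428.5,150), (417,202.5) and (334.5,182), and the front wall is the lower edge. Next I fit poses to these.

```bash
cat > fit.py <<'E'
from h import *
from scipy.optimize import least_squares
np.set_printoptions(precision=4,suppress=True)
a=eyes.read_camera("scene");b=eyes.read_camera("top")
def world(q,P): c,s=np.cos(q[2]),np.sin(q[2]); P=np.asarray(P,float);return P@np.array([[c,s,0],[-s,c,0],[0,0,1]])+[q[0],q[1],0]
def fit(obs,q0):
    f=lambda q:np.concatenate([(proj(p,world(q,X))-uv)*w for p,X,uv,w in obs])
    r=least_squares(f,q0,loss='soft_l1');print(r.x[:2],np.degrees(r.x[2]),"res",np.round(r.fun,1));return r.x
def mp(x,y,ox,oy,X,Y,s): return np.array([(x-ox)/s+X-.5+.5/s,(y-oy)/s+Y-.5+.5/s])
T=lambda x,y:mp(x,y,0,225,320,125,3)
S=lambda x,y:mp(x,y,400,372,225,205,3)
hx,hy,z=.085,.130,.163
tank=[(b,(hx,hy,z),T(82,241),1),(b,(hx,-hy,z),T(326,300),1),(b,(-hx,-hy,z),T(292,458),1),(b,(-hx,hy,z),T(43,397),1),
 (a,(-hx,-hy,z),S(430,464),1),(a,(-hx,hy,z),S(676,380),1),(a,(hx,hy,z),S(754,490),1)]
qt=fit(tank,[.5,-.2,-.24]); fit(tank[:4],qt); fit(tank[4:],qt)
B=lambda x,y:mp(x,y,0,0,205,190,5)
A=lambda x,y:mp(x,y,400,0,330,145,6)
ga,gb=np.array([370.2,157.0]),np.array([224.2,215.4])
bas=[(b,(.028,.03,.046),B(52,83),1),(b,(.028,-.03,.046),B(128,38),1),(b,(-.028,-.03,.046),B(178,112),1),
 (b,(-.03,0,.125),gb,1),(a,(-.03,0,.125),ga,1)]
for k,(X,uv) in enumerate([((0,0,0),0)]*0):pass
# cup corner order: left corner = far +y side of +x? test 2 labellings
for lab in([(.028,.03),(.028,-.03),(-.028,-.03)],[(-.028,.03),(.028,.03),(.028,-.03)]):
    o=[(b,(*l,.046),u,1) for l,u in zip(lab,(B(52,83),B(128,38),B(178,112)))]+bas[3:]
    q=fit(o,[.51,.3,.5]); g=world(q,[[-.03,0,.125]])[0]; print("grip",g)
    print("scene cup top corners",[np.round((proj(a,world(q,[[x,y,.046]])[0])-[330,145])*6+[400,0]).tolist() for x in(-.028,.028) for y in(-.03,.03)])
print("rim",world(qt,[[-.0825,0,.163]]))
E
python3 fit.py
```

```text
[ 0.6366 -0.1948] -14.39448712638887 res [-0.1 -0.9  0.8 -0.4 -0.4  0.5 -0.5  0.  -2.   0.  -0.4 -1.5  1.1  0.1]
[ 0.636  -0.1949] -14.06704436679849 res [-0.2 -0.5  0.8 -0.5 -0.1  0.5 -0.3  0.5]
[ 0.6374 -0.1949] -14.852843100773187 res [-1.8 -0.1  0.1 -1.3  1.2  0.6]
[0.5132 0.3066] 29.303424212724796 res [-0.3 -0.2  0.3 -0.1 -1.7 -0.3  1.   0.1 -0.5 -0.5]
grip [0.487  0.2919 0.125 ]
scene cup top corners [[620.0, 200.0], [644.0, 144.0], [709.0, 219.0], [730.0, 161.0]]
[0.5091 0.2954] -48.29676917347438 res [ 2.7  2.8  0.2  0.6  1.9 -0.9 -7.2 -0.5  4.8 -3. ]
grip [0.4891 0.3178 0.125 ]
scene cup top corners [[612.0, 154.0], [707.0, 161.0], [608.0, 210.0], [706.0, 217.0]]
rim [[ 0.5567 -0.1742  0.163 ]]
```

Emit:
drive_tool:
  angular:
    - [0, 0, 0]
    - [0, 0, 0]
    - [0, 0, 0]
    - [0, 0, 0]
    - [0, 0, 0]
    - [0, 0, 0]
    - [0, 0, 0]
    - [0, 0, 0]
    - [0, 0, 0]
    - [0, 0, 0]
    - [0, 0, 0.13]
    - [0, 0, 0.13]
    - [0, 0, 0.13]
    - [0, 0, 0.13]
    - [0, 0, 0.13]
    - [0, 0, 0]
    - [0, 0, 0]
  delta_pos:
    - [-2, -1, 0]
    - [-3, -1.8, 0]
    - [-3.5, -2, 0]
    - [-3.5, -2, 0]
    - [-3.5, -2, 0]
    - [-3.5, -2, 0]
    - [-3.5, -2, 0]
    - [-3.5, -2, 0]
    - [-3.5, -2, 0]
    - [-3.1, -1.66, 0]
    - [0, 0, 0]
    - [0, 0, 0]
    - [0, 0, 0]
    - [0, 0, 0]
    - [0, 0, 0]
    - [0, 0, 0]
    - [0, 0, 0]
  gripper: [8.7, 8.7, 8.7, 8.7, 8.7, 8.7, 8.7, 8.7, 8.7, 8.7, 8.7, 8.7, 8.7, 8.7, 8.7, 8.7, 8.7]

```text
time_s: 3.3
tool_pos: [0.4868, 0.2932, 0.2367]
tool_rot: [180.0, -0.0, 119.0]
force: [-0.1, -0.7, -0.8]
grip_width: 0.0872
grasp_force: 0.0
```

Run:
```python
from h import *
a=eyes.read_camera("scene");b=eyes.read_camera("top")
m=np.zeros((480,800,3),np.uint8)
for k,(p,(x,y)) in enumerate(((a,(335,115)),(b,(185,165)))):
    im=p["pixels"][...,::-1].copy()
    c=cv2.resize(im[y:y+80,x:x+66],(396,480),interpolation=cv2.INTER_CUBIC)
    for z in(.223,.15,.10):
        u=(proj(p,[.4868,.2932,z])-[x,y]+.5)*6; cv2.drawMarker(c,tuple(int(v) for v in u),(0,255,0),0,10,1)
    m[:,k*400:k*400+396]=c
cv2.imwrite("pics/m2.png",m)
```

```text
(no output)
```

View pics/m2.png

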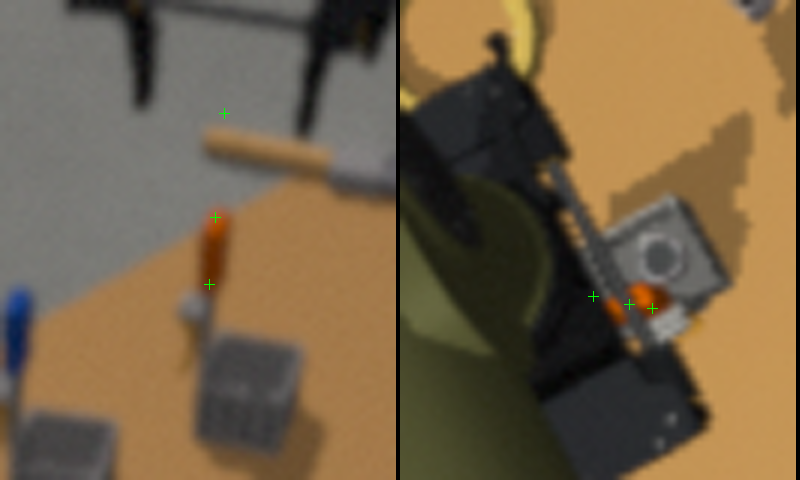

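Scene crop: the fingertips at (140,105) and (305,130) straddle the projected axis, and the orange grip lies on the markers. The cup edges suggest a yaw near 31°, so I trim by 0.03 rad and descend.

Emit:
drive_tool:
  angular:
    - [0, 0, -0.03]
    - [0, 0, 0]
    - [0, 0, 0]
    - [0, 0, 0]
    - [0, 0, 0]
    - [0, 0, 0]
    - [0, 0, 0]
    - [0, 0, 0]
    - [0, 0, 0]
    - [0, 0, 0]
    - [0, 0, 0]
    - [0, 0, 0]
    - [0, 0, 0]
    - [0, 0, 0]
    - [0, 0, 0]
    - [0, 0, 0]
    - [0, 0, 0]
    - [0, 0, 0]
  delta_pos:
    - [0, 0, 1.5]
    - [0, 0, 2.5]
    - [0, 0, 2.5]
    - [0, 0, 2.2]
    - [0, 0, 1.5]
    - [0, 0, 1]
    - [0, 0, 0.47]
    - [0, 0, 0]
    - [0, 0, 0]
    - [0, 0, 0]
    - [0, 0, 0]
    - [0, 0, 0]
    - [0, 0, 0]
    - [0, 0, 0]
    - [0, 0, 0]
    - [0, 0, 0]
    - [0, 0, 0]
    - [0, 0, 0]
  gripper: [8.7, 8.7, 8.7, 8.7, 8.7, 8.7, 8.7, 8, 7, 6, 5, 4, 3, 2.5, 2, 1.6, 1.2, 0.8]
  squeeze: 25

```text
time_s: 5.2
tool_pos: [0.4869, 0.2932, 0.1199]
tool_rot: [180.0, -0.0, 120.5]
force: [0.1, -0.2, -0.4]
grip_width: 0.0136
grasp_force: 25.0
```

Emit:
drive_tool:
  angular:
    - [0, 0, 0]
    - [0, 0, 0]
    - [0, 0, 0]
  delta_pos:
    - [0, 0, 0]
    - [0, 0, 0]
    - [0, 0, 0]
  gripper: [0.5, 0.5, 0.5]

```text
time_s: 5.5
tool_pos: [0.4869, 0.2932, 0.1199]
tool_rot: [180.0, -0.0, 120.5]
force: [0.5, 0.7, -0.1]
grip_width: 0.014
grasp_force: 25.0
```

Emit:
drive_tool:
  angular:
    - [0, 0, 0]
    - [0, 0, 0]
    - [0, 0, 0]
    - [0, 0, 0]
    - [0, 0, 0]
    - [0, 0, 0]
    - [0, 0, 0]
    - [0, 0, 0]
    - [0, 0, 0]
    - [0, 0, 0]
    - [0, 0, 0]
    - [0, 0, 0]
    - [0, 0, 0]
    - [0, 0, 0]
    - [0, 0, 0]
  delta_pos:
    - [0, 0, -0.5]
    - [0, 0, -1]
    - [0, 0, -1.5]
    - [0, 0, -2]
    - [0, 0, -2]
    - [0, 0, -2]
    - [0, 0, -2]
    - [0, 0, -2]
    - [0, 0, -2]
    - [0, 0, -2]
    - [0, 0, -2]
    - [0, 0, -1.5]
    - [0, 0, -1]
    - [0, 0, -0.5]
    - [0, 0, 0]
  gripper: [0.5, 0.5, 0.5, 0.5, 0.5, 0.5, 0.5, 0.5, 0.5, 0.5, 0.5, 0.5, 0.5, 0.5, 0.5]
  squeeze: 35

```text
time_s: 7.0
tool_pos: [0.4869, 0.2931, 0.3403]
tool_rot: [180.0, -0.0, 120.5]
force: [0.6, -0.1, -2.2]
grip_width: 0.0137
grasp_force: 35.0
```

Emit:
drive_tool:
  angular:
    - [0, 0, 0]
    - [0, 0, 0]
    - [0, 0, 0]
    - [0, 0, 0]
    - [0, 0, 0]
    - [0, 0, 0]
    - [0, 0, 0]
    - [0, 0, 0]
    - [0, 0, 0]
    - [0, 0, 0]
    - [0, 0, 0]
    - [0, 0, 0]
    - [0, 0, 0]
    - [0, 0, 0]
    - [0, 0, 0]
    - [0, 0, 0]
  delta_pos:
    - [-1, -0.387, 0]
    - [-2, -0.775, 0]
    - [-3, -1.162, 0]
    - [-3.6, -1.394, 0]
    - [-3.6, -1.394, 0]
    - [-3.6, -1.394, 0]
    - [-3.6, -1.394, 0]
    - [-3.6, -1.394, 0]
    - [-3.6, -1.394, 0]
    - [-3.6, -1.394, 0]
    - [-3.6, -1.394, 0]
    - [-3.6, -1.394, 0]
    - [-3, -1.162, 0]
    - [-2, -0.775, 0]
    - [-0.93, -0.36, 0]
    - [0, 0, 0]
  gripper: [0.5, 0.5, 0.5, 0.5, 0.5, 0.5, 0.5, 0.5, 0.5, 0.5, 0.5, 0.5, 0.5, 0.5, 0.5, 0.5]

```text
time_s: 8.6
tool_pos: [0.5633, -0.1778, 0.3391]
tool_rot: [-179.9, -0.0, 120.3]
force: [0.7, 0.2, -3.5]
grip_width: 0.0136
grasp_force: 35.0
```

Emit:
drive_tool:
  angular:
    - [0, 0, 0.08]
    - [0, 0, 0.13]
    - [0, 0, 0.13]
    - [0, 0, 0.13]
    - [0, 0, 0.13]
    - [0, 0, 0.11]
    - [0, 0, 0.072]
    - [0, 0, 0]
    - [0, 0, 0]
    - [0, 0, 0]
  delta_pos:
    - [0, 0, 0]
    - [0, 0, 0]
    - [0, 0, 0]
    - [0, 0, 0]
    - [0, 0, 0]
    - [0, 0, 0]
    - [0, 0, 0]
    - [0, 0, 0]
    - [0, 0, 0]
    - [0, 0, 0]
  gripper: [0.5, 0.5, 0.5, 0.5, 0.5, 0.5, 0.5, 0.5, 0.5, 0.5]

```text
time_s: 9.6
tool_pos: [0.5643, -0.1751, 0.3398]
tool_rot: [-180.0, -0.0, 75.9]
force: [-0.3, -0.2, -2.7]
grip_width: 0.0137
grasp_force: 35.0
```

```bash
cat > look.py <<'E'
from h import *
import sys
np.set_printoptions(precision=4,suppress=True)
a=eyes.read_camera("scene");b=eyes.read_camera("top")
s=telemetry.get_obs(); t=np.array(s["tool_pos"]); yaw=np.radians(s["tool_rot"][2])-np.pi/2
yaw+=np.pi; c,sn=np.cos(yaw),np.sin(yaw)
if c<0: c,sn=-c,-sn
W=lambda x,y,z:t+[c*x-sn*y,sn*x+c*y,z]   # relative to TCP, basket axes
qt=[.6366,-.1948,np.radians(-14.3)]
def TW(x,y,z): C,S=np.cos(qt[2]),np.sin(qt[2]); return np.array([qt[0]+C*x-S*y,qt[1]+S*x+C*y,z])
m=np.zeros((600,800,3),np.uint8)
for k,(p,(x,y)) in enumerate(((a,(220,140)),(b,(320,110)))):
    S=3
    c0=cv2.resize(p["pixels"][y:y+200,x:x+133,::-1],(399,600),interpolation=cv2.INTER_CUBIC)
    P=lambda X:tuple(int(v) for v in (proj(p,X)-[x,y]+.5)*S)
    for X in(W(0,0,.03),W(0,0,-.02),W(-.0045,0,-.04)): cv2.drawMarker(c0,P(X),(0,255,0),0,8,1)
    for i in(-1,1): cv2.circle(c0,P(TW(-.085,i*.13,.163)),2,(0,0,255),-1)
    cv2.line(c0,P(TW(-.085,.13,.163)),P(TW(-.085,-.13,.163)),(0,0,255),1)
    m[:,k*400:k*400+399]=c0
cv2.imwrite("pics/"+sys.argv[1],m); print(s["tool_pos"],s["tool_rot"],s["force"],s["qpos"])
np.savez("last.npz",a=a["pixels"],b=b["pixels"])
E
python3 look.py m3.png
```

```text
[ 0.5642 -0.1756  0.3398] [-179.9969   -0.0187   75.8014] [ 0.0577 -0.6429 -2.3206] [-18.8932  10.7129  39.5924  83.4898  -6.8253  88.2334   6.2187]
```

View pics/m3.png

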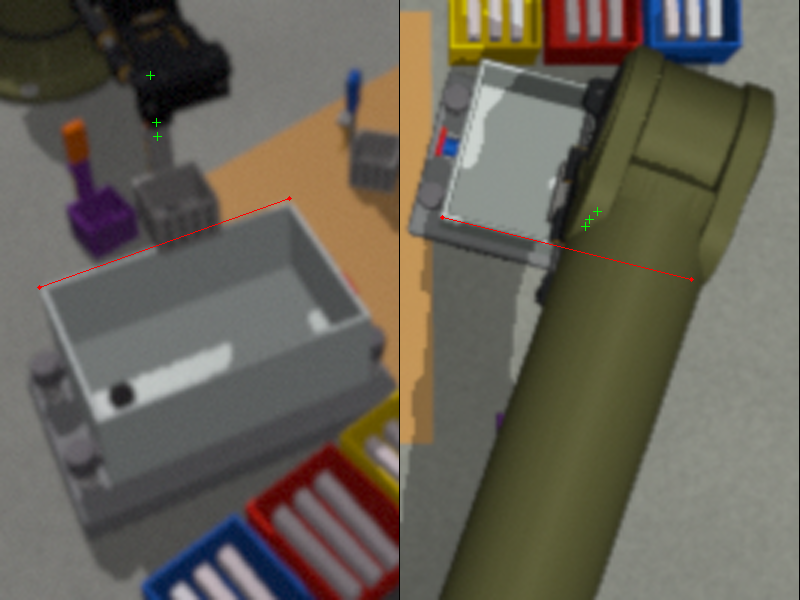

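The scene crop shows the basket upright in the gripper, its cup around (178,205) in front of the front rim. The predicted rim line is 2–3 px off at its right end, around (290,203). I refine the rim by subpixel ridge detection in the first, unobstructed pictures.

```bash
cat > ridge.py <<'E'
from h import *
from scipy.optimize import least_squares
from scipy.ndimage import map_coordinates
np.set_printoptions(precision=4,suppress=True)
cam={n:eyes.read_camera(n) for n in("scene","top")}
img={n:cv2.cvtColor(cv2.imread(f"pics/{n}0.png"),cv2.COLOR_BGR2GRAY).astype(float) for n in cam}
def TW(q,x,y): C,S=np.cos(q[2]),np.sin(q[2]); return np.array([q[0]+C*x-S*y,q[1]+S*x+C*y,q[3]])
hx,hy=.0825,.1275
E=[((-hx,hy),(-hx,-hy),"front"),((hx,hy),(hx,-hy),"back"),((-hx,hy),(hx,hy),"left"),((-hx,-hy),(hx,-hy),"right")]
def ridges(q,n,half):
    out=[]
    for A,B,name in E:
        pa,pb=proj(cam[n],TW(q,*A)),proj(cam[n],TW(q,*B)); d=(pb-pa)/np.linalg.norm(pb-pa); nn=np.array([-d[1],d[0]])
        for f in np.linspace(.08,.92,22):
            s=np.arange(-half,half+.01,.1); c=pa+f*(pb-pa); u=c+s[:,None]*nn
            v=map_coordinates(img[n],[u[:,1],u[:,0]],order=3)
            # ridge: peak prominence versus both sides 2.5px away
            k=int(2/.1); pr=np.full(len(s),-9.); pr[k:-k]=v[k:-k]-np.maximum(v[:-2*k],v[2*k:])
            i=pr.argmax()
            if pr[i]>6: out.append((name,np.array(A)+f*(np.array(B)-A),u[i],nn,pr[i],s[i]))
    return out
def run(names,q,zfree,tag):
    for half in(5,4,3.5,3.5):
        obs=[(n,)+r for n in names for r in ridges(q,n,half)]
        def f(p):
            Q=np.array([*p[:3],p[3] if zfree else .163]); return np.array([(proj(cam[n],TW(Q,*X))-u)@nn for n,_,X,u,nn,_,_ in obs])
        r=least_squares(f,q,loss='soft_l1',f_scale=.2); q=r.x.copy(); 
        if not zfree:q[3]=.163
    print(tag,q[:2],np.degrees(q[2]),q[3],"rim",TW(q,-hx,0),"rms",np.sqrt(np.mean(r.fun**2)),len(obs))
    for n in names:
        for _,_,e in E:
            k=[j for j,o in enumerate(obs) if o[0]==n and o[1]==e]
            if k: print("  ",n,e,len(k),"mean",np.round(np.mean(r.fun[k]),2),"std",np.round(np.std(r.fun[k]),2))
q0=np.array([.6366,-.1948,np.radians(-14.3),.163])
run(["top"],q0,False,"top"); run(["scene"],q0,False,"scene"); run(["top","scene"],q0,True,"both")
E
python3 ridge.py
```

```text
top [ 0.6358 -0.194 ] -14.892687807674186 0.163 rim [ 0.5561 -0.1728  0.163 ] rms 0.13252616391519373 74
   top front 22 mean 0.05 std 0.15
   top back 22 mean -0.04 std 0.12
   top left 8 mean 0.02 std 0.12
   top right 22 mean -0.01 std 0.11
scene [ 0.6381 -0.1957] -15.015494990964958 0.163 rim [ 0.5585 -0.1744  0.163 ] rms 0.29238048470460076 67
   scene front 22 mean -0.16 std 0.41
   scene back 4 mean 0.08 std 0.1
   scene left 22 mean -0.11 std 0.08
   scene right 19 mean 0.15 std 0.17
both [ 0.6362 -0.1945] -14.931366035358959 0.160552339013844 rim [ 0.5565 -0.1732  0.1606] rms 0.21632792855349214 141
   top front 22 mean -0.01 std 0.16
   top back 22 mean 0.0 std 0.13
   top left 8 mean 0.14 std 0.1
   top right 22 mean -0.04 std 0.12
   scene front 22 mean -0.18 std 0.4
   scene back 4 mean 0.21 std 0.07
   scene left 22 mean 0.01 std 0.1
   scene right 19 mean -0.02 std 0.16
```

Emit:
drive_tool:
  angular:
    - [0, 0, 0.012]
    - [0, 0, 0]
    - [0, 0, 0]
    - [0, 0, 0]
    - [0, 0, 0]
    - [0, 0, 0]
    - [0, 0, 0]
    - [0, 0, 0]
    - [0, 0, 0]
    - [0, 0, 0]
  delta_pos:
    - [0, 0.08, 0.5]
    - [0, 0, 1]
    - [0, 0, 1]
    - [0, 0, 1]
    - [0, 0, 1]
    - [0, 0, 0.7]
    - [0, 0, 0.5]
    - [0, 0, 0.5]
    - [0, 0, 0.3]
    - [0, 0, 0]
  gripper: [0.5, 0.5, 0.5, 0.5, 0.5, 0.5, 0.5, 0.5, 0.5, 0.5]

```text
time_s: 10.8
tool_pos: [0.5649, -0.1761, 0.2746]
tool_rot: [-180.0, -0.0, 75.0]
force: [0.1, 0.3, -2.4]
grip_width: 0.0139
grasp_force: 35.0
```

```bash
sed -i 's/qt=\[.*/qt=[.637,-.1946,np.radians(-14.9)]/' look.py; python3 look.py m4.png
```

```text
[ 0.5651 -0.1762  0.2751] [179.9715  -0.0067  75.0452] [-0.9032 -0.5612 -1.0477] [-18.8503  11.7911  39.332   89.7591  -7.5417  81.1171   6.0966]
```

View pics/m4.png

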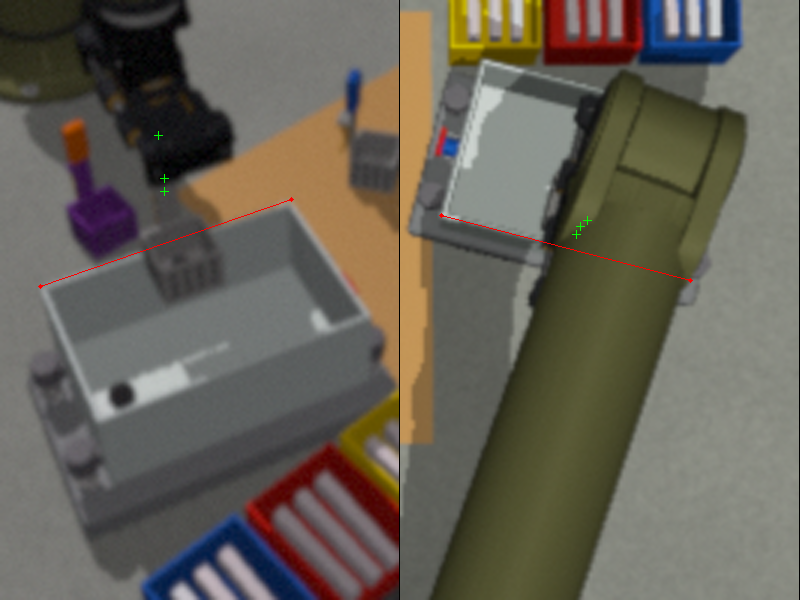

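The cup at (185,260) in the scene crop is now inside the front wall, with no contact. I lower it until the strap is beside the wall but the leaf is still above it, then feel for the wall with small −x steps.

Emit:
drive_tool:
  angular:
    - [0, 0, 0]
    - [0, 0, 0]
    - [0, 0, 0]
    - [0, 0, 0]
    - [0, 0, 0]
  delta_pos:
    - [0, 0, 0.4]
    - [0, 0, 0.5]
    - [0, 0, 0.4]
    - [0, -0.1, 0]
    - [0, -0.05, 0]
  gripper: [0.5, 0.5, 0.5, 0.5, 0.5]

```text
time_s: 11.4
tool_pos: [0.5634, -0.1757, 0.2617]
tool_rot: [-180.0, -0.0, 75.0]
force: [-0.1, -0.3, -2.0]
grip_width: 0.0138
grasp_force: 35.0
```

Emit:
drive_tool:
  angular:
    - [0, 0, 0]
    - [0, 0, 0]
  delta_pos:
    - [0, -0.1, 0]
    - [0, 0, 0]
  gripper: [0.5, 0.5]

```text
time_s: 11.6
tool_pos: [0.5626, -0.1755, 0.2621]
tool_rot: [180.0, -0.0, 75.0]
force: [1.2, 0.4, -2.9]
grip_width: 0.0138
grasp_force: 35.0
```

Emit:
drive_tool:
  angular:
    - [0, 0, 0]
    - [0, 0, 0]
  delta_pos:
    - [0, -0.1, 0]
    - [0, 0, 0]
  gripper: [0.5, 0.5]

```text
time_s: 11.8
tool_pos: [0.5615, -0.1752, 0.262]
tool_rot: [180.0, -0.0, 75.0]
force: [0.6, -0.3, -3.5]
grip_width: 0.0136
grasp_force: 35.0
```

Emit:
drive_tool:
  angular:
    - [0, 0, 0]
    - [0, 0, 0]
    - [0, 0, 0]
  delta_pos:
    - [0, -0.1, 0]
    - [0, 0, 0]
    - [0, 0, 0]
  gripper: [0.5, 0.5, 0.5]

```text
time_s: 12.1
tool_pos: [0.5607, -0.175, 0.2619]
tool_rot: [180.0, -0.0, 75.1]
force: [0.1, 0.2, -2.6]
grip_width: 0.0134
grasp_force: 35.0
```

Emit:
drive_tool:
  angular:
    - [0, 0, 0]
    - [0, 0, 0]
    - [0, 0, 0]
  delta_pos:
    - [0, -0.08, 0]
    - [0, 0, 0]
    - [0, 0, 0]
  gripper: [0.5, 0.5, 0.5]

```text
time_s: 12.4
tool_pos: [0.5604, -0.1749, 0.2621]
tool_rot: [179.9, -0.0, 75.0]
force: [1.4, -0.2, -1.1]
grip_width: 0.0139
grasp_force: 35.0
```

Emit:
drive_tool:
  angular:
    - [0, 0, 0]
    - [0, 0, 0]
    - [0, 0, 0]
  delta_pos:
    - [0, -0.08, 0]
    - [0, 0, 0]
    - [0, 0, 0]
  gripper: [0.5, 0.5, 0.5]

```text
time_s: 12.7
tool_pos: [0.5601, -0.1748, 0.2623]
tool_rot: [179.8, 0.0, 75.1]
force: [4.8, -2.1, -2.6]
grip_width: 0.0135
grasp_force: 35.0
```

Contact at about 5 N, with the strap touching at TCP x ≈ 0.5606, which puts the rim within 1 mm of the top-view fit. I back off 1.4 mm and lower until the leaf straddles the rim.

Emit:
drive_tool:
  angular:
    - [0, 0, 0]
    - [0, 0, 0]
    - [0, 0, 0]
    - [0, 0, 0]
    - [0, 0, 0]
    - [0, 0, 0]
    - [0, 0, 0]
    - [0, 0, 0]
    - [0, 0, 0]
  delta_pos:
    - [0, 0.14, 0]
    - [0, 0, 0]
    - [0, 0, 0.4]
    - [0, 0, 0.5]
    - [0, 0, 0.5]
    - [0, 0, 0.5]
    - [0, 0, 0.4]
    - [0, 0, 0.3]
    - [0, 0, 0]
  gripper: [0.5, 0.5, 0.5, 0.5, 0.5, 0.5, 0.5, 0.5, 0.5]
  squeeze: 45

```text
time_s: 13.6
tool_pos: [0.5606, -0.1749, 0.2355]
tool_rot: [180.0, 0.0, 75.1]
force: [4.0, -1.2, -1.9]
grip_width: 0.0137
grasp_force: 45.0
```

Emit:
drive_tool:
  angular:
    - [0, 0, 0]
    - [0, 0, 0]
    - [0, 0, 0]
  delta_pos:
    - [0, 0.08, 0]
    - [0, 0, 0]
    - [0, 0, 0]
  gripper: [0.5, 0.5, 0.5]

```text
time_s: 13.9
tool_pos: [0.5608, -0.175, 0.2357]
tool_rot: [-179.9, -0.0, 75.0]
force: [0.8, -0.7, -1.8]
grip_width: 0.0137
grasp_force: 45.0
```

Emit:
drive_tool:
  angular:
    - [0, 0, 0]
    - [0, 0, 0]
    - [0, 0, 0]
    - [0, 0, 0]
    - [0, 0, 0]
  delta_pos:
    - [0, 0, 0.2]
    - [0, 0, 0.2]
    - [0, 0, 0.2]
    - [0, 0, 0]
    - [0, 0, 0]
  gripper: [0.5, 0.5, 0.5, 0.5, 0.5]

```text
time_s: 14.4
tool_pos: [0.5608, -0.1751, 0.2297]
tool_rot: [-179.9, -0.0, 75.0]
force: [-0.8, -0.7, -0.4]
grip_width: 0.0139
grasp_force: 45.0
```

Emit:
drive_tool:
  angular:
    - [0, 0, 0]
    - [0, 0, 0]
    - [0, 0, 0]
    - [0, 0, 0]
  delta_pos:
    - [0, 0, 0.2]
    - [0, 0, 0.2]
    - [0, 0, 0]
    - [0, 0, 0]
  gripper: [0.5, 0.5, 0.5, 0.5]

```text
time_s: 14.8
tool_pos: [0.5608, -0.1751, 0.2257]
tool_rot: [-179.9, -0.0, 75.0]
force: [-2.4, -0.1, 1.7]
grip_width: 0.0136
grasp_force: 45.0
```

Emit:
drive_tool:
  angular:
    - [0, 0, 0]
    - [0, 0, 0]
    - [0, 0, 0]
    - [0, 0, 0]
  delta_pos:
    - [0, 0, 0.2]
    - [0, 0, 0.2]
    - [0, 0, 0]
    - [0, 0, 0]
  gripper: [0.5, 0.5, 0.5, 0.5]

```text
time_s: 15.2
tool_pos: [0.5609, -0.175, 0.2218]
tool_rot: [-179.9, -0.0, 75.0]
force: [-3.5, -0.6, 1.5]
grip_width: 0.0137
grasp_force: 45.0
```

Emit:
drive_tool:
  angular:
    - [0, 0, 0]
    - [0, 0, 0]
    - [0, 0, 0]
    - [0, 0, 0]
  delta_pos:
    - [0, 0, 0.2]
    - [0, 0, 0.1]
    - [0, 0, 0]
    - [0, 0, 0]
  gripper: [0.5, 0.5, 0.5, 0.5]

```text
time_s: 15.6
tool_pos: [0.5609, -0.175, 0.2184]
tool_rot: [-179.9, -0.0, 75.0]
force: [-5.6, 1.0, 0.7]
grip_width: 0.0135
grasp_force: 45.0
```

Emit:
drive_tool:
  angular:
    - [0, 0, 0]
    - [0, 0, 0]
    - [0, 0, 0]
    - [0, 0, 0]
  delta_pos:
    - [0, -0.06, 0.1]
    - [0, 0, 0.2]
    - [0, 0, 0]
    - [0, 0, 0]
  gripper: [0.5, 0.5, 0.5, 0.5]

```text
time_s: 16.0
tool_pos: [0.5608, -0.175, 0.2158]
tool_rot: [180.0, -0.0, 75.0]
force: [-3.4, 1.3, 0.6]
grip_width: 0.0136
grasp_force: 45.0
```

Emit:
drive_tool:
  angular:
    - [0, 0, 0]
    - [0, 0, 0]
    - [0, 0, 0]
    - [0, 0, 0]
  delta_pos:
    - [0, 0, 0.2]
    - [0, 0, 0.1]
    - [0, 0, 0]
    - [0, 0, 0]
  gripper: [0.5, 0.5, 0.5, 0.5]

```text
time_s: 16.4
tool_pos: [0.5607, -0.175, 0.2128]
tool_rot: [180.0, -0.0, 75.0]
force: [-3.1, 0.7, 0.4]
grip_width: 0.0137
grasp_force: 45.0
```

Emit:
drive_tool:
  angular:
    - [0, 0, 0]
    - [0, 0, 0]
    - [0, 0, 0]
    - [0, 0, 0]
  delta_pos:
    - [0, 0, 0.2]
    - [0, 0, 0.1]
    - [0, 0, 0]
    - [0, 0, 0]
  gripper: [0.5, 0.5, 0.5, 0.5]

```text
time_s: 16.8
tool_pos: [0.5607, -0.175, 0.2098]
tool_rot: [180.0, -0.0, 75.0]
force: [-3.4, 0.8, 0.8]
grip_width: 0.0138
grasp_force: 45.0
```

Emit:
drive_tool:
  angular:
    - [0, 0, 0]
    - [0, 0, 0]
    - [0, 0, 0]
    - [0, 0, 0]
  delta_pos:
    - [0, 0, 0.2]
    - [0, 0, 0.1]
    - [0, 0, 0]
    - [0, 0, 0]
  gripper: [0.5, 0.5, 0.5, 0.5]

```text
time_s: 17.2
tool_pos: [0.5607, -0.175, 0.2068]
tool_rot: [180.0, -0.0, 75.0]
force: [-2.4, 0.5, 0.2]
grip_width: 0.0138
grasp_force: 45.0
```

Emit:
drive_tool:
  angular:
    - [0, 0, 0]
    - [0, 0, 0]
    - [0, 0, 0]
    - [0, 0, 0]
  delta_pos:
    - [0, 0, 0.2]
    - [0, 0, 0.1]
    - [0, 0, 0]
    - [0, 0, 0]
  gripper: [0.5, 0.5, 0.5, 0.5]

```text
time_s: 17.6
tool_pos: [0.5607, -0.175, 0.2038]
tool_rot: [180.0, -0.0, 75.0]
force: [-2.8, 0.4, 2.0]
grip_width: 0.014
grasp_force: 45.0
```

Emit:
drive_tool:
  angular:
    - [0, 0, 0]
    - [0, 0, 0]
    - [0, 0, 0]
    - [0, 0, 0]
  delta_pos:
    - [0, 0, 0.2]
    - [0, 0, 0.1]
    - [0, 0, 0]
    - [0, 0, 0]
  gripper: [0.5, 0.5, 0.5, 0.5]

```text
time_s: 18.0
tool_pos: [0.5607, -0.175, 0.2008]
tool_rot: [180.0, -0.0, 75.0]
force: [-2.8, 0.7, 0.2]
grip_width: 0.0139
grasp_force: 45.0
```

Emit:
drive_tool:
  angular:
    - [0, 0, 0]
    - [0, 0, 0]
    - [0, 0, 0]
    - [0, 0, 0]
  delta_pos:
    - [0, 0, 0.15]
    - [0, 0, 0.1]
    - [0, 0, 0]
    - [0, 0, 0]
  gripper: [0.5, 0.5, 0.5, 0.5]

```text
time_s: 18.4
tool_pos: [0.5607, -0.175, 0.1984]
tool_rot: [180.0, -0.0, 75.0]
force: [-3.7, 0.8, 3.0]
grip_width: 0.0136
grasp_force: 45.0
```

Emit:
drive_tool:
  angular:
    - [0, 0, 0]
    - [0, 0, 0]
    - [0, 0, 0]
    - [0, 0, 0]
  delta_pos:
    - [0, 0, 0.15]
    - [0, 0, 0.1]
    - [0, 0, 0]
    - [0, 0, 0]
  gripper: [0.5, 0.5, 0.5, 0.5]

```text
time_s: 18.8
tool_pos: [0.5608, -0.175, 0.1961]
tool_rot: [180.0, -0.0, 75.0]
force: [-3.1, 1.2, 4.2]
grip_width: 0.0138
grasp_force: 45.0
```

Emit:
drive_tool:
  angular:
    - [0, 0, 0]
    - [0, 0, 0]
    - [0, 0, 0]
    - [0, 0, 0]
  delta_pos:
    - [0, 0, 0.15]
    - [0, 0, 0.1]
    - [0, 0, 0]
    - [0, 0, 0]
  gripper: [0.5, 0.5, 0.5, 0.5]

```text
time_s: 19.2
tool_pos: [0.5607, -0.175, 0.1938]
tool_rot: [180.0, -0.0, 75.0]
force: [-4.6, 1.1, 5.5]
grip_width: 0.0135
grasp_force: 45.0
```

Emit:
drive_tool:
  angular:
    - [0, 0, 0]
    - [0, 0, 0]
    - [0, 0, 0]
    - [0, 0, 0]
  delta_pos:
    - [0, 0, 0.1]
    - [0, 0, 0.1]
    - [0, 0, 0]
    - [0, 0, 0]
  gripper: [0.5, 0.5, 0.5, 0.5]

```text
time_s: 19.6
tool_pos: [0.5608, -0.175, 0.1922]
tool_rot: [180.0, -0.0, 75.0]
force: [-5.0, 1.9, 8.5]
grip_width: 0.0138
grasp_force: 45.0
```

Emit:
drive_tool:
  angular:
    - [0, 0, 0]
    - [0, 0, 0]
    - [0, 0, 0]
    - [0, 0, 0]
  delta_pos:
    - [0, 0, 0.1]
    - [0, 0, 0.05]
    - [0, 0, 0]
    - [0, 0, 0]
  gripper: [0.5, 0.5, 0.5, 0.5]

```text
time_s: 20.0
tool_pos: [0.5608, -0.175, 0.1909]
tool_rot: [180.0, -0.0, 75.0]
force: [-4.9, 1.5, 9.1]
grip_width: 0.0135
grasp_force: 45.0
```

```bash
python3 look.py m5.png
```

```text
[ 0.5607 -0.175   0.1909] [179.9724  -0.0338  75.0457] [-5.6872  1.5772  9.4656] [-18.3202  14.1212  38.7079  97.1854  -9.2741  71.9064   7.4778]
```

View pics/m5.png

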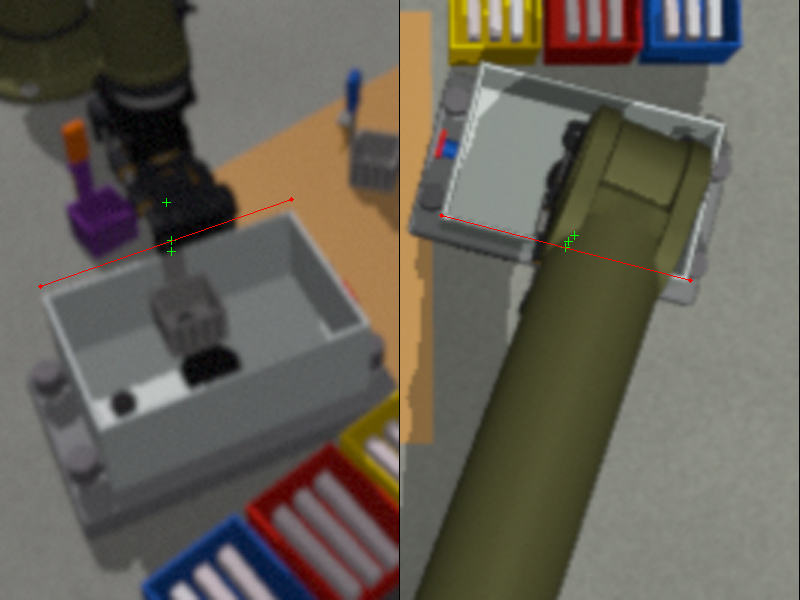

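The basket hangs inside the tank at (190,315) in the scene crop, with the tank pressed down about 12 mm under a 12 N load. The hook geometry says home: seat 0.151 against rim 0.151. I unload the sideways force and let the tank rise with the grip held, without pulling.

Emit:
drive_tool:
  angular:
    - [0, 0, 0]
    - [0, 0, 0]
    - [0, 0, 0]
    - [0, 0, 0]
    - [0, 0, 0]
  delta_pos:
    - [0, -0.05, 0]
    - [0, -0.05, 0.05]
    - [0, 0, 0.05]
    - [0, 0, 0]
    - [0, 0, 0]
  gripper: [0.5, 0.5, 0.5, 0.5, 0.5]

```text
time_s: 20.6
tool_pos: [0.5606, -0.175, 0.1904]
tool_rot: [179.9, -0.0, 75.0]
force: [-3.1, 1.1, 10.1]
grip_width: 0.0138
grasp_force: 45.0
```

Emit:
drive_tool:
  angular:
    - [0, 0, 0]
    - [0, 0, 0]
    - [0, 0, 0]
    - [0, 0, 0]
    - [0, 0, 0]
    - [0, 0, 0]
    - [0, 0, 0]
  delta_pos:
    - [0, 0, -0.1]
    - [0, 0, -0.15]
    - [0, 0, -0.15]
    - [0, 0, -0.15]
    - [0, 0, -0.15]
    - [0, 0, 0]
    - [0, 0, 0]
  gripper: [0.5, 0.5, 0.5, 0.5, 0.5, 0.5, 0.5]

```text
time_s: 21.3
tool_pos: [0.5606, -0.1749, 0.1962]
tool_rot: [179.9, 0.0, 75.1]
force: [1.1, -0.4, 2.8]
grip_width: 0.0137
grasp_force: 45.0
```

Emit:
drive_tool:
  angular:
    - [0, 0, 0]
    - [0, 0, 0]
    - [0, 0, 0]
    - [0, 0, 0]
    - [0, 0, 0]
    - [0, 0, 0]
    - [0, 0, 0]
    - [0, 0, 0]
    - [0, 0, 0]
    - [0, 0, 0]
  delta_pos:
    - [0, 0, -0.1]
    - [0, 0, -0.08]
    - [0, 0, 0]
    - [0, 0, 0]
    - [0, 0, 0]
    - [0, 0, 0]
    - [0, 0, 0]
    - [0, 0, 0]
    - [0, 0, 0]
    - [0, 0, 0]
  gripper: [0.5, 0.5, 0.5, 1.5, 1.8, 2.2, 2.8, 3.6, 4, 4]

```text
time_s: 22.3
tool_pos: [0.5595, -0.1747, 0.1975]
tool_rot: [-180.0, -0.0, 75.0]
force: [0.2, -0.2, 0.3]
grip_width: 0.0381
grasp_force: 0.0
```

Emit:
drive_tool:
  angular:
    - [0, 0, 0]
    - [0, 0, 0]
    - [0, 0, 0]
    - [0, 0, 0]
    - [0, 0, 0]
    - [0, 0, 0]
    - [0, 0, 0]
    - [0, 0, 0]
    - [0, 0, 0]
    - [0, 0, 0]
    - [0, 0, 0]
  delta_pos:
    - [0, 0, -0.5]
    - [0, 0, -1]
    - [0, 0, -2]
    - [0, 0, -3]
    - [0, 0, -3]
    - [0, 0, -3]
    - [0, 0, -3]
    - [0, 0, -2]
    - [0, 0, -1]
    - [0, 0, 0]
    - [0, 0, 0]
  gripper: [4, 4, 4, 4, 4, 4, 4, 4, 4, 4, 4]

```text
time_s: 23.4
tool_pos: [0.5594, -0.1747, 0.3819]
tool_rot: [-179.9, -0.0, 75.0]
force: [0.0, 0.5, -0.6]
grip_width: 0.0396
grasp_force: 0.0
```

Emit:
drive_tool:
  angular:
    - [0, 0, 0]
    - [0, 0, 0]
    - [0, 0, 0]
    - [0, 0, 0]
    - [0, 0, 0]
    - [0, 0, 0]
    - [0, 0, 0]
    - [0, 0, 0]
    - [0, 0, 0]
    - [0, 0, 0]
  delta_pos:
    - [2, 0, 0]
    - [3, 0, 0]
    - [4, 0, 0]
    - [4, 0, 0]
    - [4, 0, 0]
    - [4, 0, 0]
    - [4, 0, 0]
    - [2, 0, 0]
    - [0, 0, 0]
    - [0, 0, 0]
  gripper: [4, 4, 4, 4, 4, 4, 4, 4, 4, 4]

```text
time_s: 24.4
tool_pos: [0.6291, 0.0845, 0.3819]
tool_rot: [-179.9, 0.1, 75.0]
force: [0.6, -0.5, -0.2]
grip_width: 0.04
grasp_force: 0.0
```

Run:
```python
from h import *
np.set_printoptions(precision=4,suppress=True)
a=eyes.read_camera("scene");b=eyes.read_camera("top")
m=np.zeros((500,800,3),np.uint8)
m[:,:400]=cv2.resize(a["pixels"][190:290,235:315,::-1],(400,500),interpolation=cv2.INTER_CUBIC)
m[:,400:]=cv2.resize(b["pixels"][120:220,340:420,::-1],(400,500),interpolation=cv2.INTER_CUBIC)
cv2.imwrite("pics/m6.png",m)
g=[]
for p,(x0,y0,x1,y1) in((a,(260,190,305,250)),(b,(350,160,410,215))):
    h=cv2.cvtColor(p["pixels"],cv2.COLOR_RGB2HSV);k=cv2.inRange(h,(3,150,80),(18,255,255))>0
    yy,xx=np.nonzero(k[y0:y1,x0:x1]);print(len(xx));g.append(np.array([xx.mean()+x0,yy.mean()+y0]))
print("grip centre",tri(a,g[0],b,g[1]))
```

```text
125
60
grip centre [ 0.5598 -0.1746  0.2063]
```

View pics/m6.png

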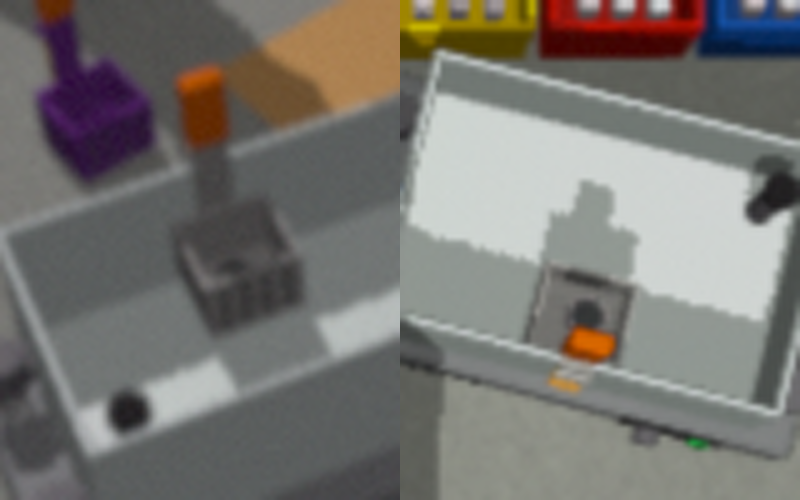

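The basket hangs at (240,265) in the scene crop with the part in its cup, and at (585,320) in the top crop, with the brass leaf outside the wall at (565,383). While pressing, sliding went on for about 24 mm past the waist, then stopped hard. From there the force rose about 1 N/mm up to about 13 N, so the hook is home. The robot is clear, so I hand it in.

```bash
python3 -c "
from cell import env
print(env.sign_off())"
```

```text
the job is handed in; nothing more can be done
None
```

The orange-gripped basket hangs inside the tank with its hook pressed home on the front rim and the round part still in it; the peak push on the tank was about 13 N. The job is handed in, but the hand-in gave no verdict.

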